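Clear the viewing panel and hold the red-capped sample over it

TASK

The amber bottle has toppled onto the lit viewing panel: pick it up and stand it upright, cap up, well inside the blue pad, setting it down rather than dropping it, and let go of it. Then draw the red-capped tube out of the rack, tip it over about 45 degrees with the cap still the upper end, and finish holding it still in the gripper like that, its middle over the middle of the panel and about 15 cm above it. Leave the other tubes, the cup, the dish and the green box where they are.

Things in the scene. Friction and masses are not known exactly. Their poses are not given: they have to be found in the camera images.
- bottle: Square amber bottle with black round cap, toppled: it lies on a flat side on the panel. Body 46 x 46 x 60 mm tall, cap 38 mm in diameter from 62 to 80 mm; 80 to 170 g. Origin at the centre of its underside, z along its axis to the cap; x, y square to its sides. At the start z is level and points away from the robot, within 60 degrees of straight ahead.
- panel: Lit viewing panel, a flat white-topped aluminium slab 200 (x) x 160 (y) x 14 mm high, fixed to the bench. Origin at the centre of its underside, z up.
- pad: Flat blue plastic pad 130 x 130 x 3 mm, fixed to the bench left or right of the panel. Origin at the centre of its underside, z up.
- rack: White tube rack, fixed on the other side of the panel: 110 (x) x 150 (y) x 60 mm high. Origin at the centre of its underside, z up. Six 18 mm square holes, at x = -31 and +31 mm, y = -46, 0 and +46 mm. Tubes stand loosely on its 5 mm floor, tops 105 mm above the bench. Room for fingers is along the rack's x (rows 62 mm apart).
- tube_red: The red-capped sample tube, standing in one of the rack's holes, any of five. 100 mm long: body 16 mm in diameter, cap 20 mm in diameter from 76 to 100 mm; 14 to 28 g. Origin at the centre of its rounded bottom, z along its axis towards the cap.
- tube_red_mid (a point): The middle of the red-capped tube, on its axis 50 mm above its bottom.
- tube_purple1: A purple-capped tube of the same shape and size as the red one, standing in another hole of the rack. Origin at the centre of its rounded bottom. To be left alone.
- tube_purple2: A purple-capped tube of the same shape and size as the red one, standing in another hole of the rack. Origin at the centre of its rounded bottom. To be left alone.
- tube_grey: A dark-grey-capped tube of the same shape and size as the red one, standing in another hole of the rack. Origin at the centre of its rounded bottom. To be left alone.
- tube_white: A white-capped tube of the same shape and size as the red one, standing in another hole of the rack. Origin at the centre of its rounded bottom. To be left alone.
- cup: Specimen jar with yellow cap, 60 mm in diameter, 70 mm high, standing beyond the panel. Origin at the centre of its underside. To be left alone.
- dish: Glass dish, a disc 90 mm in diameter and 16 mm high, on the bench near the robot on its left. Origin at the centre of its underside. To be left alone.
- slides: Green box of slides, 76 x 52 x 28 mm high, on the bench near the robot on its right. Origin at the centre of its underside. To be left alone.
Things that resemble listed ones, but are neither listed nor needed, are in the scene too. There is more than one size of the bottle; the job needs the larger. Of the things shaped like the pad, the blue one is meant.

How it is judged:
On the way, in this order (a step that is already met when the one before it is completed fails the run):
1. the bottle stands upright on the blue pad, let go (angle between bottle's own z axis and vertical below 0.12 rad and z of bottle in the frame of pad between -0.005 and 0.012 m and x of bottle in the frame of pad between -0.045 and 0.045 m and y of bottle in the frame of pad between -0.045 and 0.045 m and contact force between the fingers and bottle below 0.1 N and linear speed of bottle below 0.03 m/s), for 0.3 s.
2. the red-capped tube is held clear above the rack (z of tube_red in the frame of rack above 0.065 m and contact force between the fingers and tube_red above 0.5 N), for 0.1 s.
At the end, for the whole second after the job is handed in: Bottle upright (7 deg) and free on the pad, within 45 mm of its centre along each side. Red tube gripped, still, tipped 30 to 60 deg, cap up, touching nothing else, its middle within 60 mm sideways of the panel's centre and 90 to 230 mm above its underside. Bystanders within 20 mm of their starts (all of step 1 and angle between tube_red's own z axis and vertical between 0.52 and 1.05 rad and z of tube_red_mid in the frame of panel between 0.09 and 0.23 m and horizontal distance between tube_red_mid and panel below 0.06 m and contact force between the fingers and tube_red above 0.5 N and contact force between tube_red and rack below 0.1 N and contact force between tube_red and panel below 0.1 N and contact force between tube_red and bottle below 0.1 N and linear speed of tube_red below 0.03 m/s and angular speed of tube_red below 0.3 rad/s and distance of each of tube_purple1, tube_purple2, tube_grey, tube_white, cup, dish, slides from where it was at the start of the episode below 0.02 m); the arm keeps its last pose, push and grip.
It fails at once if the bottle is let go in mid-air (height (world z) of bottle above 0.07 m and contact force between the fingers and bottle below 0.01 N).
It fails at once if another tube, the cup, the dish or the green box is moved by more than 30 mm (distance of any of tube_purple1, tube_purple2, tube_grey, tube_white, cup, dish, slides from where it was at the start of the episode above 0.03 m).
It also fails if it takes over 58 s, if anything falls off the work surface, if the arm or the gripper's body presses on something with over 40 N, if the wrist force passes 120 N, or if a joint passes its speed limit or range.

ROBOT

A 6-joint arm with a two-finger parallel gripper is mounted at the origin on the work surface. World frame = base frame: x ahead of the robot, y to its left, z up, the work surface at z = 0. Lengths are in m, angles in rad, forces in N, time in s.
With the tool pointing down it reaches from about 0.3 to 1 m from the base axis. Payload 5.1 kg.
Tool frame: the origin (TCP) lies at the very end of the fingers, on their centre line; the grasp point (between the pads) lies 19 mm behind it; z points along the fingers, y is the line along which they close (so a half turn about z gives the same grasp; the last joint's range is limited). The gripper opens to 95 mm and grips with 3 to 60 N. Pads are 20 mm wide; open, the fingers measure 119 mm over their backs; the gripper's body (75 mm by 180 mm) begins 59 mm behind the grasp point.
Start: joints at [1.179, 0.124, 1.65, -0, 1.367, -0.083], TCP at [0.198, 0.619, 0.215] pointing down, gripper open.
Joint ranges: [-2.61, 2.61], [-1.02, 2.33], [0.03, 2.71], [-1.35, 4.49], [0.32, 2.68], [-2.91, 2.91]. Speed limits (rad/s): [2.57, 2.57, 3.14, 3.14, 3.14, 3.14].

INTERFACE

Orientations are given as a unit quaternion [x, y, z, w].
In Python, from workcell import robot gives the robot as it stands. The module is installed in compiled form; this text tells all that it offers.
- The arm moves only by the tool arm_command, never from a script. Its arguments are lists of equal length, an entry for each row: "offset": the shift along the tool's x, y, z normalised to -1 to 1, where 1 is 0.3 m, a list of three; "dr": the turn, a rotation vector about the tool's x, y, z normalised to -1 to 1, where 1 is 30 degrees, a list of three; "claw": the opening, from -1 (shut) to 1 (fully open). In form: {"offset": [[dx, dy, dz], ...], "dr": [[rx, ry, rz], ...], "claw": [claw, ...]}. A call has 1 to 8 rows; each row shifts and turns the commanded pose from where the row before left it, along the tool's axes as they then stand; what a row does not reach is not made up. A row lasts 1/8 s, in which the tool goes at most 62.5 mm and 10.7 degrees, less where a joint would pass 70% of its speed; a pose out of reach is approached as far as the arm can. A call with a number of a shift or a turn outside -1 to 1 is refused whole. A call with a gripper value outside its range is refused whole. The fingers move at their own pace and stop on an object; the grip force is fixed at half the most. Time passes only in rows, so rows that do not move let the fingers close. It gives the time, the measured TCP pose, the force, the opening and the grip force at its end, in the units of the state.
- robot.state(): the state, without advancing time (a new reading comes with each control period).
- robot.camera(name): name is "scene" or "side" or "wrist"; returns a dict with "image" (400x640x3 uint8, red, green, blue), "z_map" (400x640 float32, m along the optical axis (not along the pixel's ray), 0 where there is no reading), "intrinsics" (3x3 intrinsics, pixels), "rvec" (rotation vector, rad) and "tvec" (3), from world to camera coordinates, as OpenCV has them. Camera axes: x right, y down, z forward; pixel columns grow to the right and rows downward; lengths in m; the calibration is good to about 2 mm. A picture is of the moment at which its call begins.
- robot.close_job(): hands the job in; it is judged then, once.
The state is a dict: "clock": time; "joint_pos": joint angles; "qd": joint speeds; "tau": joint torques, N m; "tcp_pos": TCP position; "tool_rot": TCP orientation; "force": force on the tool from outside, world axes, zero at the start; "moment": the same for the moment, N m; "grip_width": finger opening in m; "grasp_force": force on a finger pad.
Only numpy, scipy, OpenCV 4.12 (cv2) and the standard library are available. Lean on these libraries where they do the work, as an engineer would, in place of code of your own. Each camera call takes 0.05 s, during which the arm holds its last target. There are 200 camera calls.

## Working session

There is one attempt and no reset: what is moved stays moved. The work goes in short steps, Python scripts to look and compute and a tool call to move; the robot and the scene stay as the last step left them, time stands still between calls to the robot, and variables do not carry over. Pictures are saved under pics/ and viewed, at most 10 in all, crops included, and the job is handed in when it is done.

Besides the shell and the picture viewer there is one more tool, called after ">>>" by a JSON object that holds its "api" and its "payload". arm_command: Moves the arm, as the interface text tells. Its arguments: {"type":"object","properties":{"offset":{"type":"array"},"dr":{"type":"array"},"claw":{"type":"array"}},"required":["offset","dr","claw"]}

```bash
mkdir -p pics; cat > h.py <<'E'
import numpy as np, cv2
from scipy.spatial.transform import Rotation as R
from workcell import robot
def grab(name):
    c=robot.camera(name); np.savez(f'{name}.npz',**c); return c
def load(name): return dict(np.load(f'{name}.npz'))
def cloud(c):
    K=c['intrinsics'];z=c['z_map'];v,u=np.mgrid[:z.shape[0],:z.shape[1]]
    P=np.stack([(u-K[0,2])/K[0,0]*z,(v-K[1,2])/K[1,1]*z,z],-1)
    Rm=cv2.Rodrigues(c['rvec'])[0]
    W=(P-c['tvec'].reshape(3))@Rm; W[z==0]=np.nan
    return W
E
python3 - <<'E'
from h import *
s=grab('scene');d=grab('side');grab('wrist')
cv2.imwrite('pics/scene0.png',s['image'][...,::-1]);cv2.imwrite('pics/side0.png',d['image'][...,::-1])
print(robot.state())
E
```

```text
{'clock': 0.15, 'joint_pos': array([ 1.17940045e+00,  1.24364672e-01,  1.65134481e+00, -4.35856246e-05,
        1.36745939e+00, -8.26321055e-02]), 'qd': array([-0.0003366 , -0.00121155, -0.00461805,  0.00127654, -0.00042842,
       -0.000417  ]), 'tau': array([ 2.96759918e-04, -4.18192935e+01, -3.60470867e+01,  7.75610539e-02,
        4.68869379e-02, -1.26071054e-04]), 'tcp_pos': array([0.19739732, 0.61879448, 0.2136725 ]), 'tool_rot': array([ 1.53764953e-01,  9.88107139e-01, -7.71090865e-04, -1.64306090e-04]), 'force': array([-0.39153199, -0.00926461,  0.17928158]), 'moment': array([ 0.01799105, -0.04237543,  0.02104441]), 'grasp_force': 0.0, 'grip_width': 0.09502517562730568}
```

View pics/scene0.png

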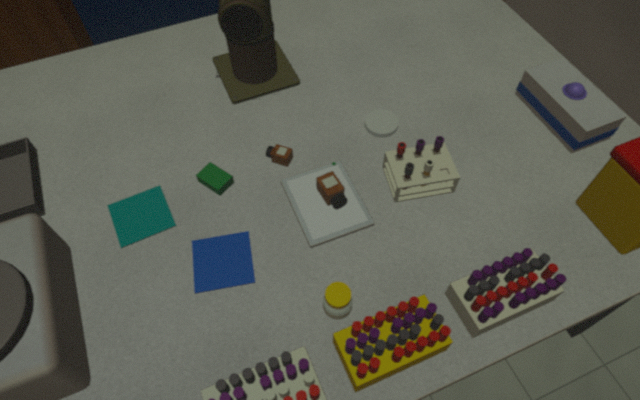

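View pics/side0.png

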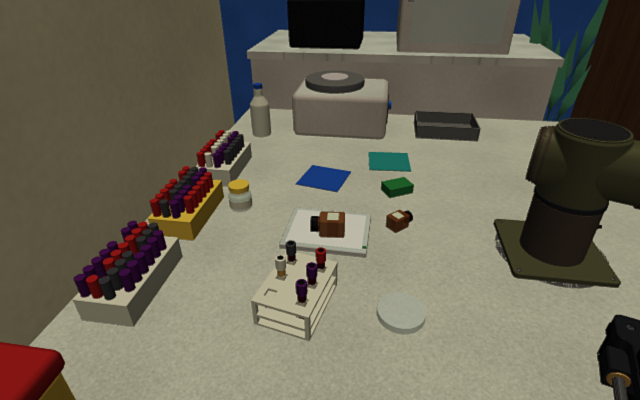

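Scene view: the larger amber bottle lies on the panel at (331,188), and a smaller lookalike lies on the bench at (281,153). The pads are blue at (223,262) and teal at (141,215). The red tube in the rack by the panel is at (401,150), and the other red caps are in the far racks at (400,310) and (510,290). In the side view the bottle is at (328,224), the red cap at (321,256) and the blue pad at (324,178). I choose the bottle on the panel, the blue pad, and the red cap in the small white rack.

```bash
python3 - <<'E'
from h import *
s=load('scene');d=load('side')
for n,c,pts in (('scene',s,dict(bottle=(331,188),pad=(223,262),red=(401,147),cap=(340,200),panel=(300,220),cup=(338,295),dish=(380,123),slides=(215,178))),('side',d,dict(bottle=(330,222),cap=(316,226),pad=(324,178),red=(321,254),panel=(350,245),cup=(239,187),dish=(401,312),slides=(397,186)))):
    W=cloud(c);hsv=cv2.cvtColor(c['image'],cv2.COLOR_RGB2HSV)
    for k,(u,v) in pts.items(): print(n,k,W[v,u].round(4),hsv[v,u])
    # blue pad
    m=(hsv[...,0]>100)&(hsv[...,0]<125)&(hsv[...,1]>120)&(abs(W[...,2])<.02)&(W[...,0]>.2)&(W[...,0]<.9)&(abs(W[...,1])<.5)
    P=W[m];r=cv2.minAreaRect((P[:,:2]*1000).astype(np.float32));print(n,'pad',len(P),r,np.median(P[:,2]))
    # panel
    m=(W[...,2]>.009)&(W[...,2]<.02)&(hsv[...,1]<40)&(hsv[...,2]>150)&(W[...,0]>.3)&(W[...,0]<.9)&(abs(W[...,1])<.3)
    P=W[m];print(n,'panel',len(P), cv2.minAreaRect((P[:,:2]*1000).astype(np.float32)) if len(P) else 0)
def crop(c,u,v,w,h,f): return cv2.resize(c['image'][v-h:v+h,u-w:u+w,::-1],None,fx=f,fy=f,interpolation=cv2.INTER_CUBIC)
a=crop(s,375,175,100,55,4);b=crop(d,320,255,100,60,4)
cv2.imwrite('pics/crop0.png',cv2.resize(np.vstack([a,b[:,:]]),(696,800*460//400//2*2-340)) if 0 else cv2.resize(np.vstack([a,b]),None,fx=.64,fy=.64))
E
```

```text
scene bottle [0.5118 0.014  0.0605] [ 14 155  82]
scene pad [ 0.5612 -0.2688  0.0017] [107 186 107]
scene red [0.4991 0.1954 0.1042] [  4 180  99]
scene cap [0.5459 0.0211 0.0536] [30  8 33]
scene panel [ 0.5368 -0.0746  0.016 ] [ 60  15 120]
scene cup [ 0.7562 -0.0805  0.0656] [ 28 235 130]
scene dish [0.3409 0.2336 0.0134] [ 44  27 123]
scene slides [ 0.3508 -0.2201  0.0268] [ 64 155  82]
scene pad 2964 ((557.5559692382812, -269.6041564941406), (127.62005615234375, 131.52349853515625), 77.66512298583984) 0.002350511704428216
scene panel 0 0
side bottle [0.4963 0.0397 0.0583] [ 12 200  74]
side cap [0.529  0.0388 0.0431] [120  73   7]
side pad [ 0.5554 -0.264   0.0034] [109 206 120]
side red [0.4904 0.2098 0.1042] [  0 221  75]
side panel [0.4473 0.0615 0.0147] [ 25  24 188]
side cup [ 0.7458 -0.0633  0.0711] [ 23 188 189]
side dish [0.3363 0.2467 0.016 ] [ 35  28 162]
side slides [ 0.3416 -0.1987  0.0301] [ 64 172  92]
side pad 871 ((556.8867797851562, -270.0516357421875), (133.87481689453125, 129.8125762939453), 77.40680694580078) 0.0035866337758635475
side panel 3491 ((469.3216247558594, 106.48786926269531), (235.41790771484375, 432.4089050292969), 21.039628982543945)
```

View pics/crop0.png

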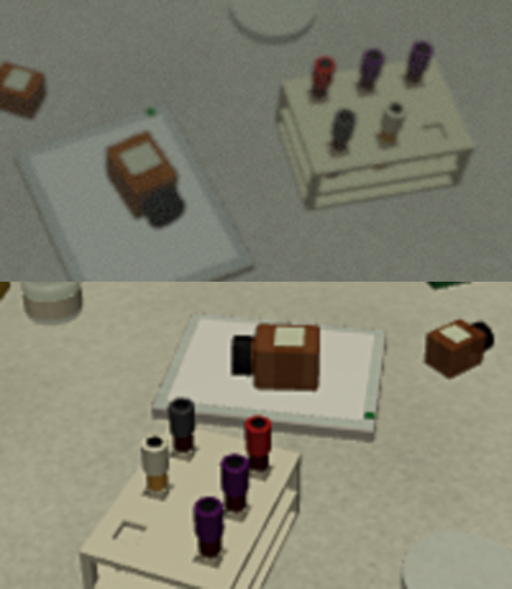

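Crop confirms it: the larger bottle is on the panel at (140,170)/(285,355), with the cap pointing away from the robot. The red cap is at (322,75)/(258,437), the rack corner nearest the panel and the robot.

```bash
cat >> h.py <<'E'
def measure(c,n):
    W=cloud(c);hsv=cv2.cvtColor(c['image'],cv2.COLOR_RGB2HSV);x,y,z=W[...,0],W[...,1],W[...,2]
    H,S,V=hsv[...,0],hsv[...,1],hsv[...,2]
    near=(abs(x-.51)<.09)&(abs(y-.03)<.09)
    m=near&(z>.052)&(z<.068)&(S>25)&(H<25)
    P=W[m]
    if len(P)>10: print(n,'bottle top',len(P),cv2.minAreaRect((P[:,:2]*1000).astype(np.float32)),P.mean(0).round(4),np.percentile(P[:,2],[10,50,90]).round(4))
    m=near&(z>.02)&(z<.075)&(V<50)&((S<110)|(V<18))
    P=W[m]; 
    if len(P)>5: print(n,'cap',len(P),P.mean(0).round(4),np.nanmax(P[:,2]).round(4))
    # tube tops
    m=((z>.099)&(z<.11)&(x>.4)&(x<.7)&(y>.12)&(y<.4)).astype(np.uint8)
    k,l,st,ce=cv2.connectedComponentsWithStats(m)
    for i in range(1,k):
        if st[i,4]>4: print(n,'tube',st[i,4],ce[i].round(0),W[l==i].mean(0).round(4),hsv[l==i].mean(0).round(0),'bbox mid',((W[l==i].max(0)+W[l==i].min(0))/2).round(4))
    m=(z>.054)&(z<.065)&(x>.4)&(x<.75)&(y>.1)&(y<.45); P=W[m]
    if len(P)>50: print(n,'rack top',len(P),cv2.minAreaRect((P[:,:2]*1000).astype(np.float32)),np.median(P[:,2]))
    m=((z>.009)&(z<.02)&(abs(x-.5)<.16)&(abs(y-.02)<.14)).astype(np.uint8)
    k,l,st,ce=cv2.connectedComponentsWithStats(m); i=1+st[1:,4].argmax(); P=W[l==i]
    print(n,'panel',len(P),cv2.minAreaRect((P[:,:2]*1000).astype(np.float32)),np.median(P[:,2]))
E
python3 - <<'E'
from h import *
for n in('scene','side'): measure(load(n),n)
w=load('wrist');Rm=cv2.Rodrigues(w['rvec'])[0];C=-Rm.T@w['tvec'].reshape(3)
s=robot.state();T=R.from_quat(s['tool_rot'])
print('cam in tool',T.inv().apply(C-s['tcp_pos']).round(3),'cam z in tool',T.inv().apply(Rm[2]).round(3),'cam x',T.inv().apply(Rm[0]).round(3),w['intrinsics'][0])
E
```

```text
scene bottle top 327 ((501.39141845703125, 19.1844425201416), (70.59274291992188, 45.2272834777832), 6.313520431518555) [0.5013 0.0176 0.0582] [0.0554 0.0585 0.0608]
scene cap 173 [0.5394 0.0188 0.046 ] 0.058
scene tube 53 [440. 139.] [0.5142 0.29   0.1034] [130.  56.  58.] bbox mid [0.5137 0.2903 0.1032]
scene tube 56 [421. 142.] [0.5049 0.2451 0.1037] [127.  55.  59.] bbox mid [0.5039 0.2458 0.1038]
scene tube 53 [402. 145.] [0.4951 0.2002 0.1039] [ 11. 127.  83.] bbox mid [0.4945 0.2011 0.1036]
scene tube 58 [429. 163.] [0.5648 0.2319 0.1034] [32. 44. 95.] bbox mid [0.5648 0.2331 0.1032]
scene tube 57 [410. 166.] [0.5558 0.1866 0.1041] [31. 30. 56.] bbox mid [0.5552 0.1872 0.1036]
scene rack top 1920 ((534.3988647460938, 239.67242431640625), (152.03219604492188, 113.80127716064453), 77.76670837402344) 0.05880279845588217
scene panel 3957 ((509.210205078125, 3.218505859375), (160.7408447265625, 201.99105834960938), 88.73540496826172) 0.013299153614915422
side bottle top 287 ((504.720703125, 23.171720504760742), (77.06806182861328, 46.35286331176758), 6.142967700958252) [0.4979 0.02
[... 262 characters left out ...]
1031]
side tube 82 [280. 259.] [0.5628 0.235  0.1046] [ 28.  53. 111.] bbox mid [0.5631 0.2332 0.1033]
side tube 94 [311. 267.] [0.5024 0.2484 0.1043] [133. 158.  41.] bbox mid [0.5027 0.2457 0.1035]
side tube 105 [301. 284.] [0.5122 0.2928 0.1046] [135. 152.  44.] bbox mid [0.5126 0.2915 0.1032]
side rack top 2672 ((533.63427734375, 238.89590454101562), (153.8627166748047, 111.62639617919922), 78.04215240478516) 0.06043089739861868
side panel 2489 ((508.3692626953125, 3.523651123046875), (165.3013458251953, 199.5316162109375), 88.79812622070312) 0.014675664237878349
cam in tool [ 0.079  0.    -0.17 ] cam z in tool [-0.28 -0.    0.96] cam x [0. 1. 0.] [339.62659459   0.         317.01871746]
```

>>> {"api": "arm_command", "payload": {"offset": [[0,0,-0.1],[0,0,-0.1],[-0.104,-0.114,0],[-0.104,-0.114,0],[-0.104,-0.114,0],[-0.104,-0.114,0],[-0.104,-0.114,0],[-0.104,-0.114,0]], "dr": [[0,0,0],[0,0,0],[0,0,0],[0,0,0],[0,0,0],[0,0,0],[0,0,0],[0,0,0]], "claw": [1,1,1,1,1,1,1,1]}}

```text
clock: 1.15
tcp_pos: [0.3138, 0.3654, 0.2744]
tool_rot: [0.154, 0.988, -0.0, 0.0]
force: [0.6, 0.3, -0.5]
grip_width: 0.0952
grasp_force: 0.0
```

>>> {"api": "arm_command", "payload": {"offset": [[-0.104,-0.114,0],[-0.104,-0.114,0],[-0.104,-0.114,0],[-0.104,-0.114,0],[-0.104,-0.114,0],[-0.104,-0.114,0],[-0.104,-0.114,0],[-0.104,-0.114,0]], "dr": [[0,0,0],[0,0,0],[0,0,0],[0,0,0],[0,0,0],[0,0,0],[0,0,0],[0,0,0]], "claw": [1,1,1,1,1,1,1,1]}}

```text
clock: 2.15
tcp_pos: [0.4684, 0.0289, 0.2744]
tool_rot: [0.154, 0.988, 0.0, -0.0]
force: [0.3, 0.8, -0.0]
grip_width: 0.095
grasp_force: 0.0
```

>>> {"api": "arm_command", "payload": {"offset": [[0,0,0],[0,0,0],[0,0,0],[0,0,0],[0,0,0],[0,0,0],[0,0,0],[0,0,0]], "dr": [[0,0,0.26],[0,0,0.26],[0,0,0.26],[0,0,0.26],[0,0,0.26],[0,0,0.26],[0,0,0.26],[0,0,0.26]], "claw": [1,1,1,1,1,1,1,1]}}

```text
clock: 3.15
tcp_pos: [0.468, 0.0304, 0.2743]
tool_rot: [0.645, 0.764, -0.0, -0.0]
force: [0.7, -0.3, 0.2]
grip_width: 0.0953
grasp_force: 0.0
```

>>> {"api": "arm_command", "payload": {"offset": [[0,0,0],[0,0,0],[0,0,0],[0,0,0],[0,0,0],[0,0,0],[0,0,0],[0,0,0]], "dr": [[0,0,0.26],[0,0,0.26],[0,0,0.26],[0,0,0.26],[0,0,0.26],[0,0,0.26],[0,0,0.26],[0,0,0.26]], "claw": [1,1,1,1,1,1,1,1]}}

```text
clock: 4.15
tcp_pos: [0.468, 0.0304, 0.2743]
tool_rot: [0.948, 0.319, -0.0, -0.0]
force: [-0.6, 0.1, 0.5]
grip_width: 0.0951
grasp_force: 0.0
```

>>> {"api": "arm_command", "payload": {"offset": [[0,0,0],[0,0,0],[0,0,0],[0,0,0],[0,0,0]], "dr": [[0,0,0.26],[0,0,0.26],[0,0,0.26],[0,0,0.26],[0,0,0]], "claw": [1,1,1,1,1]}}

```text
clock: 4.78
tcp_pos: [0.468, 0.0303, 0.2743]
tool_rot: [0.998, 0.056, -0.0, -0.0]
force: [0.1, -0.1, -0.4]
grip_width: 0.0952
grasp_force: 0.0
```

```bash
python3 - <<'E'
from h import *
w=grab('wrist');cv2.imwrite('pics/wrist1.png',w['image'][...,::-1]);measure(w,'wrist')
s=robot.state();print(s['clock'],s['tcp_pos'].round(4),R.from_quat(s['tool_rot']).as_matrix().round(3).tolist(),s['joint_pos'].round(3))
E
```

```text
wrist bottle top 1556 ((505.13275146484375, 19.24335289001465), (78.25283813476562, 44.8070068359375), 4.758840560913086) [0.5001 0.0189 0.0599] [0.0578 0.0603 0.0615]
wrist cap 476 [0.5358 0.0227 0.0528] 0.0587
wrist tube 444 [115.  65.] [0.563  0.23   0.1052] [51. 46. 88.] bbox mid [0.5631 0.2314 0.1037]
wrist tube 412 [164.  82.] [0.5533 0.1852 0.1053] [63. 30. 41.] bbox mid [0.5532 0.1858 0.1037]
wrist tube 420 [ 58. 114.] [0.5124 0.2874 0.105 ] [127. 128.  44.] bbox mid [0.5122 0.2886 0.1035]
wrist tube 393 [105. 129.] [0.5029 0.2427 0.105 ] [128. 127.  45.] bbox mid [0.5026 0.2442 0.1033]
wrist tube 360 [151. 144.] [0.4933 0.1981 0.1051] [ 43. 159.  76.] bbox mid [0.493  0.199  0.1037]
wrist rack top 11455 ((532.5478515625, 238.14404296875), (151.5020294189453, 110.3758544921875), 77.86125183105469) 0.060562529061354536
wrist panel 17777 ((507.7168273925781, 1.6384658813476562), (160.10626220703125, 200.37586975097656), 88.86156463623047) 0.014871037674974644
4.825 [0.468  0.0303 0.2744] [[0.994, 0.112, -0.001], [0.112, -0.994, 0.0], [-0.001, -0.0, -1.0]] [-0.05  -0.32   1.963  0.     1.5    1.409]
```

View pics/wrist1.png

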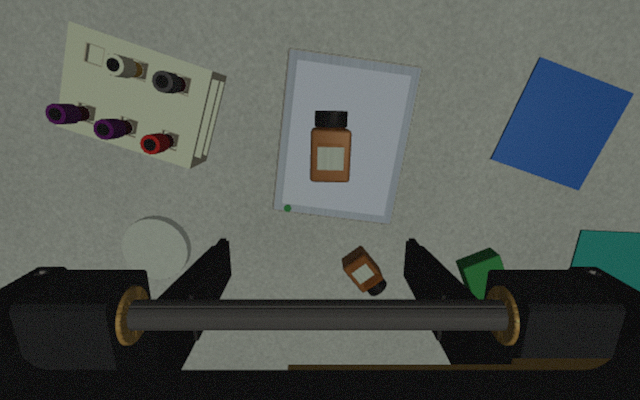

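Wrist view: the large bottle is on the panel at (330,150) with its cap at (330,118), the small one is at (363,270), the red cap at (155,143) and the blue pad at (562,123). Heights from three views agree: bottle top 0.060, tube tops 0.105, panel 0.0145. Next I lean the tool back 45° and go to the pre-grasp.

>>> {"api": "arm_command", "payload": {"offset": [[0,0,0],[0,0,0],[0,0,0],[0,0,0],[0,0,0],[0,0,0],[0,0,0]], "dr": [[0,-0.25,0],[0,-0.25,0],[0,-0.25,0],[0,-0.25,0],[0,-0.25,0],[0,-0.25,0],[0,0,0]], "claw": [1,1,1,1,1,1,1]}}

```text
clock: 5.7
tcp_pos: [0.4684, 0.0304, 0.272]
tool_rot: [0.922, 0.052, -0.384, 0.021]
force: [0.4, 1.2, -1.1]
grip_width: 0.0952
grasp_force: 0.0
```

>>> {"api": "arm_command", "payload": {"offset": [[0.124,0.01,0.03],[0.124,0.01,0.03],[0.124,0.01,0.03],[0.124,0.01,0.03],[0.124,0.01,0.03],[0,0,0]], "dr": [[0,0,0],[0,0,0],[0,0,0],[0,0,0],[0,0,0],[0,0,0]], "claw": [1,1,1,1,1,1]}}

```text
clock: 6.45
tcp_pos: [0.568, 0.0263, 0.1094]
tool_rot: [0.922, 0.051, -0.384, 0.021]
force: [0.3, -0.4, 0.4]
grip_width: 0.0948
grasp_force: 0.0
```

```bash
cat >> h.py <<'E'
def togo(p):
    s=robot.state();T=R.from_quat(s['tool_rot']);d=np.array(p)-s['tcp_pos']
    print('t',s['clock'],'tcp',s['tcp_pos'].round(4),'j',s['joint_pos'].round(2),'f',s['force'].round(1),'w',s['grip_width'].round(4),s['grasp_force'].round(1))
    print(T.as_matrix().round(3).tolist()); print('offset total norm.',(T.inv().apply(d)/.3).round(3))
E
python3 -c "
from h import *
togo([.4846,.0175,.0266])
w=grab('wrist');measure(w,'w')"
```

```text
Traceback (most recent call last):
  File "h.py", line 35, in togo
    print('t',s['clock'],'tcp',s['tcp_pos'].round(4),'j',s['joint_pos'].round(2),'f',s['force'].round(1),'w',s['grip_width'].round(4),s['grasp_force'].round(1))
                                                                                                             ^^^^^^^^^^^^^^^^^^^^^
AttributeError: 'float' object has no attribute 'round'
```

```bash
sed -i "s/s\['grip_width'\].round(4),s\['grasp_force'\].round(1)/s['grip_width'],s['grasp_force']/" h.py
python3 -c "
from h import *
togo([.4846,.0175,.0266])
w=grab('wrist');measure(w,'w')"
```

```text
t 6.45 tcp [0.568  0.0263 0.1094] j [-0.01  0.54  1.46 -0.09  1.92  1.46] f [ 0.3 -0.4  0.4] w 0.09484464276806029 0.0
[[0.701, 0.11, -0.705], [0.079, -0.994, -0.077], [-0.709, -0.001, -0.705]]
offset total norm. [-0.001 -0.001  0.393]
w bottle top 1821 ((507.1625061035156, 19.446697235107422), (78.06202697753906, 45.72311782836914), 5.207991123199463) [0.5107 0.0197 0.059 ] [0.0548 0.0603 0.061 ]
w cap 2156 [0.5429 0.023  0.042 ] 0.0573
w tube 903 [ 23. 242.] [0.5581 0.1837 0.1037] [72. 31. 38.] bbox mid [0.555  0.1861 0.1029]
w tube 6 [ 54. 266.] [0.503  0.1993 0.0992] [ 90. 176.  60.] bbox mid [0.5031 0.1996 0.0992]
w tube 5 [ 69. 269.] [0.4987 0.1913 0.0995] [ 72. 173.  57.] bbox mid [0.4984 0.1913 0.0995]
w rack top 7044 ((525.9846801757812, 201.69789123535156), (76.76215362548828, 113.7343978881836), 77.74756622314453) 0.060617299356045595
w panel 27809 ((509.56121826171875, 2.209564208984375), (160.1065673828125, 199.81597900390625), 88.76997375488281) 0.0149511019658626
```

>>> {"api": "arm_command", "payload": {"offset": [[0,0,0.056],[0,0,0.056],[0,0,0.056],[0,0,0.056],[0,0,0.056],[0,0,0.056],[0,0,0.056],[0,0,0]], "dr": [[0,0,0],[0,0,0],[0,0,0],[0,0,0],[0,0,0],[0,0,0],[0,0,0],[0,0,0]], "claw": [1,1,1,1,1,1,1,1]}}

```text
clock: 7.5
tcp_pos: [0.4845, 0.0172, 0.027]
tool_rot: [0.922, 0.051, -0.384, 0.021]
force: [0.7, 0.2, 0.2]
grip_width: 0.0948
grasp_force: 0.0
```

>>> {"api": "arm_command", "payload": {"offset": [[0,0,0],[0,0,0],[0,0,0],[0,0,0],[0,0,0],[0,0,0],[0,0,0],[0,0,0]], "dr": [[0,0,0],[0,0,0],[0,0,0],[0,0,0],[0,0,0],[0,0,0],[0,0,0],[0,0,0]], "claw": [-1,-1,-1,-1,-1,-1,-1,-1]}}

```text
clock: 8.5
tcp_pos: [0.4863, 0.0173, 0.0282]
tool_rot: [0.923, 0.051, -0.382, 0.021]
force: [0.1, -0.0, 1.3]
grip_width: 0.0465
grasp_force: 29.8
```

>>> {"api": "arm_command", "payload": {"offset": [[-0.04,0,-0.04],[-0.08,0,-0.08],[-0.08,0,-0.08],[-0.08,0,-0.08],[-0.08,0,-0.08],[-0.08,0,-0.08],[0,0,0]], "dr": [[0,0,0],[0,0,0],[0,0,0],[0,0,0],[0,0,0],[0,0,0],[0,0,0]], "claw": [-1,-1,-1,-1,-1,-1,-1]}}

```text
clock: 9.38
tcp_pos: [0.4879, 0.0172, 0.2181]
tool_rot: [0.924, 0.051, -0.379, 0.021]
force: [0.8, -0.2, -1.9]
grip_width: 0.0462
grasp_force: 29.8
```

```bash
python3 - <<'E'
from h import *
from scipy.optimize import least_squares,fsolve
togo([.55,-.27,.2])
s=robot.state();j=s['joint_pos']
D=[([.124,1.651,1.367],(.6495,.2137)),([-.32,1.963,1.5],(.469,.2744)),([.54,1.46,1.92],(.5686,.1094)),(list(j[[1,2,4]]),(np.hypot(*s['tcp_pos'][:2]),s['tcp_pos'][2]))]
def fk(p,q):
    a,b,c=q[0],q[0]+q[1],sum(q); d1,a2,a3,L,e,x0=p
    return np.array([x0+a2*np.sin(a)+a3*np.sin(b)+e*np.cos(b)+L*np.sin(c), d1+a2*np.cos(a)+a3*np.cos(b)-e*np.sin(b)+L*np.cos(c)])
f=least_squares(lambda p:np.r_[np.ravel([fk(p,q)-o for q,o in D]),(p[4:])*.01],[.3,.45,.45,.25,0,0]);print(f.x.round(3),abs(f.fun).max())
for a in (45,35,30,25):
  for r,z in ((.62,.02),(.62,.13),(.62,.2),(.5,.2)):
    pit=np.pi/2+np.radians(a)
    q,_,ok,_=fsolve(lambda v:[*(fk(f.x,v)-[r,z]),sum(v)-pit],[.1,1.8,.4],full_output=1);print(a,r,z,q.round(2),ok)
E
```

```text
t 9.375 tcp [0.4879 0.0172 0.2181] j [-0.02  0.27  1.62 -0.1   2.02  1.43] f [ 0.8 -0.2 -1.9] w 0.046233112281959234 29.831830859184265
[[0.708, 0.11, -0.697], [0.078, -0.994, -0.078], [-0.702, 0.001, -0.712]]
offset total norm. [ 0.115  0.974 -0.027]
[ 0.208  0.441  0.612  0.296  0.011 -0.002] 0.0008871485106420329
45 0.62 0.02 [-0.08  2.38  0.05] 1
45 0.62 0.13 [-0.29  2.34  0.31] 1
45 0.62 0.2 [-0.38  2.28  0.46] 1
45 0.5 0.2 [-0.78  2.52  0.62] 1
35 0.62 0.02 [-0.06  2.46 -0.22] 1
35 0.62 0.13 [-0.32  2.44  0.07] 1
35 0.62 0.2 [-0.43  2.38  0.23] 1
35 0.5 0.2 [-0.89  2.63  0.44] 1
30 0.62 0.02 [-0.03  2.49 -0.36] 1
30 0.62 0.13 [-0.32  2.48 -0.06] 1
30 0.62 0.2 [-0.45  2.43  0.11] 1
30 0.5 0.2 [-0.94  2.69  0.34] 1
25 0.62 0.02 [ 0.01  2.51 -0.51] 1
25 0.62 0.13 [-0.3   2.51 -0.2 ] 1
25 0.62 0.2 [-0.45  2.48 -0.02] 1
25 0.5 0.2 [-0.98  2.74  0.24] 1
```

```bash
cat > ik.py <<'E'
from h import *
from scipy.optimize import least_squares
P=[.208,.441,.612,.296,.011,-.002]
def fk(q,s4,s6,c):
    Rf=R.from_euler('z',q[0])*R.from_euler('y',q[1]+q[2]); d1,a2,a3,L,e,x0=P
    w=R.from_euler('z',q[0]).apply([x0+a2*np.sin(q[1]),0,d1+a2*np.cos(q[1])])+Rf.apply([e,0,a3])
    T=Rf*R.from_euler('z',s4*q[3])*R.from_euler('y',q[4])*R.from_euler('z',s6*q[5]+c)
    return w+T.apply([0,0,L]),T
LO=np.array([-2.61,-1.02,.03,-1.35,.32,-2.91]);HI=np.array([2.61,2.33,2.71,4.49,2.68,2.91])
S=None
def signs():
    global S
    s=robot.state();best=[]
    for s4 in(1,-1):
        for s6 in(1,-1):
            for c in np.arange(4)*np.pi/2:
                p,T=fk(s['joint_pos'],s4,s6,c);best.append((np.linalg.norm(p-s['tcp_pos'])*3+(T.inv()*R.from_quat(s['tool_rot'])).magnitude(),s4,s6,c))
    best.sort();S=best[0][1:];print('model err',best[:2])
def ik(p,T,q0):
    def f(q):
        pp,TT=fk(q,*S);return np.r_[(pp-p)*5,(TT.inv()*T).as_rotvec()]
    r=least_squares(f,np.clip(q0,LO+.01,HI-.01),bounds=(LO,HI));return r.x,abs(r.fun).max()
E
python3 - <<'E'
import ik;from ik import *
ik.signs();s=robot.state();q0=s['joint_pos'];T0=R.from_quat(s['tool_rot']);p0=s['tcp_pos']
yaw0=np.arctan2(T0.as_matrix()[1,0],T0.as_matrix()[0,0])
for yd in (-75,-60,-45,20,40,60):
    tgt=np.array([.557,-.27,0]);phi=np.radians(yd)
    q=q0.copy();out=[]
    # move to above pad at height .25 with yaw, then stand up, then lower
    seq=[]
    for k in np.linspace(0,1,8)[1:]:
        seq.append((p0+(np.array([.557,-.27,.25])-p0)*k,R.from_euler('z',(phi-yaw0)*k)*T0))
    for k in np.linspace(0,1,13)[1:]:
        seq.append((seq[6][0],seq[6][1]*R.from_euler('y',np.pi/2*k)))
    for z in np.linspace(.25,.022,8)[1:]: seq.append((np.array([.557,-.27,z]),seq[18][1]))
    for p,T in seq:
        q,e=ik.ik(p,T,q);out.append((q,e))
    Q=np.array([o[0] for o in out]);E=[o[1] for o in out]
    print(yd,'maxerr',np.round(max(E),3),'at',int(np.argmax(E)),'J5min',Q[:,4].min().round(2),'maxstep',abs(np.diff(Q,axis=0)).max(0).round(2));print(Q[[6,18,-1]].round(2).tolist())
E
```

```text
Traceback (most recent call last):
AttributeError: 'function' object has no attribute 'signs'
```

```bash
cat > chk.py <<'E'
import ik as M;from h import *
M.signs();s=robot.state();q0=s['joint_pos'];T0=R.from_quat(s['tool_rot']);p0=s['tcp_pos']
yaw0=np.arctan2(T0.as_matrix()[1,0],T0.as_matrix()[0,0])
for yd in (-75,-60,-45,20,40,60):
    phi=np.radians(yd);q=q0.copy();out=[];seq=[]
    for k in np.linspace(0,1,8)[1:]:
        seq.append((p0+(np.array([.557,-.27,.25])-p0)*k,R.from_euler('z',(phi-yaw0)*k)*T0))
    for k in np.linspace(0,1,13)[1:]:
        seq.append((seq[6][0],seq[6][1]*R.from_euler('y',np.pi/2*k)))
    for z in np.linspace(.25,.022,8)[1:]: seq.append((np.array([.557,-.27,z]),seq[18][1]))
    for p,T in seq:
        q,e=M.ik(p,T,q);out.append((q,e))
    Q=np.array([o[0] for o in out]);E=[o[1] for o in out]
    print(yd,'maxerr',np.round(max(E),3),'at',int(np.argmax(E)),'J5min',Q[:,4].min().round(2),'maxstep',abs(np.diff(Q,axis=0)).max(0).round(2));print(Q[[6,18,-1]].round(2).tolist())
E
python3 chk.py
```

```text
model err [(np.float64(0.1619287616441909), 1, 1, np.float64(1.5707963267948966)), (np.float64(0.20905240092975003), -1, 1, np.float64(1.5707963267948966))]
-75 maxerr 0.244 at 25 J5min 0.72 maxstep [0.11 0.07 0.06 0.15 0.09 0.12]
[[-0.66, 0.42, 1.38, 0.48, 1.96, 2.26], [-0.17, -0.19, 2.01, -0.73, 1.07, 2.91], [-0.27, 0.06, 2.13, -0.68, 0.72, 2.91]]
-60 maxerr 0.148 at 25 J5min 0.55 maxstep [0.1  0.08 0.08 0.19 0.11 0.17]
[[-0.6, 0.48, 1.3, 0.35, 2.06, 2.07], [-0.19, -0.29, 2.13, -0.77, 0.88, 2.8], [-0.28, -0.01, 2.24, -0.83, 0.55, 2.91]]
-45 maxerr 0.057 at 25 J5min 0.34 maxstep [0.09 0.08 0.09 0.17 0.13 0.16]
[[-0.53, 0.53, 1.24, 0.21, 2.13, 1.86], [-0.29, -0.38, 2.2, -0.57, 0.68, 2.4], [-0.32, -0.06, 2.33, -1.02, 0.34, 2.91]]
20 maxerr 0.0 at 5 J5min 0.79 maxstep [0.05 0.07 0.06 0.17 0.1  0.15]
[[-0.26, 0.43, 1.36, -0.45, 1.98, 0.92], [-0.76, -0.2, 2.05, 0.83, 1.05, 0.11], [-0.76, 0.11, 2.19, 1.12, 0.79, -0.35]]
40 maxerr 0.0 at 25 J5min 1.05 maxstep [0.06 0.05 0.04 0.14 0.07 0.13]
[[-0.19, 0.33, 1.5, -0.6, 1.82, 0.69], [-0.8, -0.03, 1.9, 0.83, 1.31, -0.17], [-0.8, 0.25, 2.02, 0.96, 1.05, -0.51]]
60 maxerr 0.0 at 9 J5min 1.28 maxstep [0.06 0.05 0.03 0.13 0.1  0.16]
[[-0.14, 0.19, 1.66, -0.71, 1.63, 0.47], [-0.79, 0.13, 1.73, 0.76, 1.55, -0.39], [-0.79, 0.39, 1.85, 0.8, 1.28, -0.66]]
```

```bash
python3 - <<'E'
import ik as M;from h import *
s=robot.state();q=s['joint_pos'];T0=R.from_quat(s['tool_rot']);print(q)
for s4 in(1,-1):
    p,T=M.fk(q,s4,1,np.pi/2);print(s4,(p-s['tcp_pos']).round(4),(T0*T.inv()).as_rotvec().round(4))
E
```

```text
[-0.01975159  0.27275263  1.61717617 -0.10202494  2.02319078  1.4340271 ]
1 [ 0.     -0.054   0.0012] [ 0. -0.  0.]
-1 [0.0011 0.0003 0.0012] [-0.1937  0.0038  0.064 ]
```

```bash
python3 - <<'E'
import re
t=open('ik.py').read()
t=t.replace("P=[.208,.441,.612,.296,.011,-.002]","P=[.208,.441,.612,.296,.011,-.002,.054]").replace("d1,a2,a3,L,e,x0=P","d1,a2,a3,L,e,x0,y0=P").replace("+a2*np.sin(q[1]),0,","+a2*np.sin(q[1]),y0,")
open('ik.py','w').write(t)
import ik as M;from h import *
from scipy.optimize import least_squares
s=robot.state()
D=[([1.1794,.12436,1.65134,0,1.36746,-.0826],[.1974,.6188,.2137]),([-.05,-.32,1.963,0,1.5,1.409],[.468,.0303,.2744]),([-.01,.54,1.46,-.09,1.92,1.46],[.568,.0263,.1094]),(s['joint_pos'],s['tcp_pos'])]
def f(p):
    M.P=p;return np.r_[np.ravel([M.fk(q,1,1,np.pi/2)[0]-o for q,o in D]),.01*p[4:6]]
r=least_squares(f,M.P);print(r.x.round(4),abs(r.fun).max())
t=t.replace("P=[.208,.441,.612,.296,.011,-.002,.054]","P="+str(r.x.round(4).tolist()));open('ik.py','w').write(t)
E
python3 chk.py
```

```text
[ 0.2283  0.4547  0.6173  0.291   0.0501 -0.0028  0.0543] 0.002230843871838969
model err [(np.float64(0.002886398650078753), 1, 1, np.float64(1.5707963267948966)), (np.float64(0.276424860974502), 1, -1, np.float64(4.71238898038469))]
-75 maxerr 0.213 at 25 J5min 0.66 maxstep [0.11 0.06 0.06 0.16 0.1  0.14]
[[-0.72, 0.41, 1.39, 0.44, 1.99, 2.2], [-0.27, -0.16, 2.01, -0.77, 1.0, 2.91], [-0.36, 0.1, 2.1, -0.73, 0.66, 2.91]]
-60 maxerr 0.119 at 25 J5min 0.48 maxstep [0.1  0.07 0.07 0.19 0.12 0.17]
[[-0.66, 0.47, 1.31, 0.3, 2.08, 2.0], [-0.31, -0.27, 2.11, -0.73, 0.8, 2.69], [-0.38, 0.05, 2.2, -0.9, 0.48, 2.91]]
-45 maxerr 0.048 at 25 J5min 0.32 maxstep [0.09 0.08 0.08 0.19 0.14 0.21]
[[-0.6, 0.5, 1.26, 0.15, 2.14, 1.79], [-0.42, -0.36, 2.17, -0.46, 0.61, 2.22], [-0.41, 0.02, 2.27, -1.08, 0.32, 2.91]]
20 maxerr 0.0 at 5 J5min 0.86 maxstep [0.06 0.07 0.06 0.16 0.09 0.14]
[[-0.33, 0.42, 1.38, -0.5, 1.95, 0.85], [-0.86, -0.18, 2.03, 0.84, 1.12, 0.04], [-0.86, 0.16, 2.14, 1.08, 0.86, -0.4]]
40 maxerr 0.0 at 24 J5min 1.11 maxstep [0.06 0.06 0.04 0.14 0.07 0.12]
[[-0.27, 0.32, 1.51, -0.63, 1.78, 0.62], [-0.89, -0.02, 1.89, 0.81, 1.37, -0.23], [-0.89, 0.29, 1.99, 0.92, 1.11, -0.55]]
60 maxerr 0.0 at 7 J5min 1.33 maxstep [0.06 0.05 0.03 0.13 0.11 0.16]
[[-0.22, 0.19, 1.66, -0.73, 1.57, 0.41], [-0.87, 0.14, 1.72, 0.74, 1.6, -0.45], [-0.87, 0.41, 1.82, 0.76, 1.33, -0.7]]
```

>>> {"api": "arm_command", "payload": {"offset": [[0.006,0.138,-0.026],[0.006,0.138,-0.026],[0.006,0.138,-0.026],[0.006,0.138,-0.026],[0.006,0.138,-0.026],[0.006,0.138,-0.026],[0.006,0.138,-0.026],[0,0,0]], "dr": [[0,0,0],[0,0,0],[0,0,0],[0,0,0],[0,0,0],[0,0,0],[0,0,0],[0,0,0]], "claw": [-1,-1,-1,-1,-1,-1,-1,-1]}}

```text
clock: 10.38
tcp_pos: [0.5649, -0.2679, 0.2424]
tool_rot: [0.922, 0.049, -0.383, 0.02]
force: [-1.0, -0.1, -1.9]
grip_width: 0.0461
grasp_force: 29.8
```

>>> {"api": "arm_command", "payload": {"offset": [[0,0,0],[0,0,0],[0,0,0],[0,0,0],[0,0,0],[0,0,0],[0,0,0],[0,0,0]], "dr": [[-0.16,0,-0.16],[-0.16,0,-0.16],[0,0.25,0],[0,0.25,0],[0,0.25,0],[0,0.25,0],[0,0.25,0],[0,0.25,0]], "claw": [-1,-1,-1,-1,-1,-1,-1,-1]}}

```text
clock: 11.38
tcp_pos: [0.5648, -0.264, 0.2433]
tool_rot: [0.985, 0.173, 0.001, -0.001]
force: [0.7, 0.9, -1.8]
grip_width: 0.0463
grasp_force: 29.8
```

>>> {"api": "arm_command", "payload": {"offset": [[0,0,0],[0,0,0],[0,0,0],[0,0,0],[0,0,0],[0,0,0],[0,0,0]], "dr": [[0,0.25,0],[0,0.25,0],[0,0.25,0],[0,0.25,0],[0,0.25,0],[0,0.25,0],[0,0,0]], "claw": [-1,-1,-1,-1,-1,-1,-1]}}

```text
clock: 12.25
tcp_pos: [0.563, -0.2641, 0.2402]
tool_rot: [0.911, 0.158, 0.375, -0.069]
force: [0.6, 1.1, -0.9]
grip_width: 0.0463
grasp_force: 29.8
```

```bash
python3 - <<'E'
from h import *
togo([.567,-.266,.0206])
for n in('side','scene'):
    c=grab(n);W=cloud(c);hsv=cv2.cvtColor(c['image'],cv2.COLOR_RGB2HSV)
    m=(abs(W[...,0]-.56)<.12)&(abs(W[...,1]+.27)<.12)&(W[...,2]>.15)&(hsv[...,0]<20)&(hsv[...,1]>90)
    P=W[m];print(n,len(P),P.min(0).round(3),P.max(0).round(3))
a=load('side')['image'][90:290,180:440,::-1];b=load('scene')['image'][130:330,120:380,::-1]
cv2.imwrite('pics/stand.png',cv2.resize(np.hstack([a,b]),None,fx=1.5,fy=1.5))
E
```

```text
t 12.25 tcp [ 0.563  -0.2641  0.2402] j [-0.84 -0.17  2.04  0.83  1.1   0.05] f [ 0.6  1.1 -0.9] w 0.04633256346584514 29.824562072753906
[[0.67, 0.339, 0.661], [0.236, -0.941, 0.243], [0.704, -0.007, -0.71]]
offset total norm. [-0.508  0.015  0.527]
side 439 [ 0.445 -0.358  0.221] [ 0.581 -0.198  0.393]
scene 629 [ 0.454 -0.335  0.227] [ 0.586 -0.212  0.394]
```

View pics/stand.png

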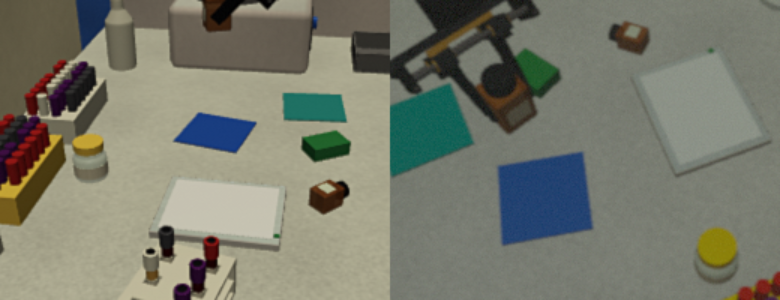

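Picture: the bottle is held upright with its cap up, at (217,10) in the left half and (500,90) in the right half. The blue pad is free at (545,198).

>>> {"api": "arm_command", "payload": {"offset": [[-0.055,0.002,0.057],[-0.055,0.002,0.057],[-0.055,0.002,0.057],[-0.055,0.002,0.057],[-0.055,0.002,0.057],[-0.055,0.002,0.057],[-0.055,0.002,0.057],[-0.055,0.002,0.057]], "dr": [[0,0,0],[0,0,0],[0,0,0],[0,0,0],[0,0,0],[0,0,0],[0,0,0],[0,0,0]], "claw": [-1,-1,-1,-1,-1,-1,-1,-1]}}

```text
clock: 13.35
tcp_pos: [0.5717, -0.2688, 0.0548]
tool_rot: [0.91, 0.161, 0.377, -0.066]
force: [-0.4, 0.4, -1.4]
grip_width: 0.0461
grasp_force: 29.8
```

>>> {"api": "arm_command", "payload": {"offset": [[-0.015,0,0.015],[-0.015,0,0.015],[-0.01,0,0.01],[-0.008,0,0.008],[0,0,0]], "dr": [[0,0,0],[0,0,0],[0,0,0],[0,0,0],[0,0,0]], "claw": [-1,-1,-1,-1,-1]}}

```text
clock: 13.98
tcp_pos: [0.5702, -0.269, 0.0342]
tool_rot: [0.91, 0.159, 0.377, -0.066]
force: [-0.1, 0.5, -0.2]
grip_width: 0.0463
grasp_force: 29.8
```

```bash
python3 - <<'E'
from h import *
togo([.567,-.266,.0206])
for n in('side','scene'):
    c=grab(n);W=cloud(c);hsv=cv2.cvtColor(c['image'],cv2.COLOR_RGB2HSV)
    m=(abs(W[...,0]-.56)<.05)&(abs(W[...,1]+.27)<.05)&(W[...,2]>.01)
    P=W[m];m2=m&(hsv[...,0]<20)&(hsv[...,1]>90)&(W[...,2]>.055)&(W[...,2]<.075);t=W[m2]
    m3=(abs(W[...,0]-.56)<.04)&(abs(W[...,1]+.27)<.04)&(W[...,2]>.078)&(W[...,2]<.092)&(hsv[...,2]<60);k=W[m3]
    print(n,'captop',len(k),k.mean(0).round(4) if len(k) else 0,np.percentile(k[:,2],[50,90]).round(4) if len(k) else 0)
E
```

```text
t 13.975 tcp [ 0.5702 -0.269   0.0342] j [-0.84  0.14  2.13  1.06  0.85 -0.35] f [-0.1  0.5 -0.2] w 0.04630528523804002 29.825043082237244
[[0.665, 0.34, 0.665], [0.241, -0.94, 0.24], [0.707, 0.0, -0.707]]
offset total norm. [-0.037 -0.013  0.027]
side captop 102 [ 0.5482 -0.267   0.0851] [0.0847 0.0908]
scene captop 239 [ 0.5588 -0.2732  0.0876] [0.0897 0.0916]
```

>>> {"api": "arm_command", "payload": {"offset": [[-0.007,0,0.007],[-0.007,0,0.007],[-0.005,0,0.005],[0,0,0]], "dr": [[0,0,0],[0,0,0],[0,0,0],[0,0,0]], "claw": [-1,-1,-1,-1]}}

```text
clock: 14.58
tcp_pos: [0.57, -0.2688, 0.0257]
tool_rot: [0.91, 0.159, 0.377, -0.066]
force: [0.3, 0.2, -0.5]
grip_width: 0.0463
grasp_force: 29.8
```

>>> {"api": "arm_command", "payload": {"offset": [[-0.004,0,0.004],[0,0,0]], "dr": [[0,0,0],[0,0,0]], "claw": [-1,-1]}}

```text
clock: 14.82
tcp_pos: [0.5704, -0.269, 0.0246]
tool_rot: [0.91, 0.16, 0.377, -0.066]
force: [0.0, 1.0, -1.2]
grip_width: 0.0459
grasp_force: 29.9
```

>>> {"api": "arm_command", "payload": {"offset": [[-0.004,0,0.004],[0,0,0]], "dr": [[0,0,0],[0,0,0]], "claw": [-1,-1]}}

```text
clock: 15.08
tcp_pos: [0.5709, -0.2689, 0.0242]
tool_rot: [0.909, 0.16, 0.378, -0.066]
force: [-2.7, 2.5, 6.6]
grip_width: 0.046
grasp_force: 30.0
```

>>> {"api": "arm_command", "payload": {"offset": [[-0.004,0,0.004],[0,0,0]], "dr": [[0,0,0],[0,0,0]], "claw": [-1,-1]}}

```text
clock: 15.32
tcp_pos: [0.5718, -0.2692, 0.0242]
tool_rot: [0.909, 0.16, 0.379, -0.066]
force: [-6.2, 3.5, 13.5]
grip_width: 0.046
grasp_force: 30.0
```

>>> {"api": "arm_command", "payload": {"offset": [[0.004,0,-0.004],[0.002,0,-0.002],[0,0,0]], "dr": [[0,0,0],[0,0,0],[0,0,0]], "claw": [-1,-1,-1]}}

```text
clock: 15.7
tcp_pos: [0.5707, -0.2695, 0.0242]
tool_rot: [0.91, 0.159, 0.377, -0.065]
force: [-0.0, 0.2, 3.0]
grip_width: 0.0459
grasp_force: 30.0
```

>>> {"api": "arm_command", "payload": {"offset": [[0,0,0],[0,0,0],[0,0,0],[0,0,0],[0,0,0],[0,0,0],[0,0,0],[0,0,0]], "dr": [[0,0,0],[0,0,0],[0,0,0],[0,0,0],[0,0,0],[0,0,0],[0,0,0],[0,0,0]], "claw": [1,1,1,1,1,1,1,1]}}

```text
clock: 16.7
tcp_pos: [0.5702, -0.2689, 0.0235]
tool_rot: [0.91, 0.16, 0.377, -0.066]
force: [-0.0, -0.3, 0.1]
grip_width: 0.0952
grasp_force: 0.0
```

>>> {"api": "arm_command", "payload": {"offset": [[0,0,-0.05],[0,0,-0.08],[0,0,-0.1],[0,0,-0.1],[0,0,-0.1],[0,0,0]], "dr": [[0,0,0],[0,0,0],[0,0,0],[0,0,0],[0,0,0],[0,0,0]], "claw": [1,1,1,1,1,1]}}

```text
clock: 17.45
tcp_pos: [0.4841, -0.302, 0.1173]
tool_rot: [0.91, 0.159, 0.378, -0.064]
force: [0.1, -0.0, 0.6]
grip_width: 0.095
grasp_force: 0.0
```

```bash
python3 - <<'E'
from h import *
togo([.567,-.266,.0206])
for n in('side','scene','wrist'):
    c=grab(n);W=cloud(c);hsv=cv2.cvtColor(c['image'],cv2.COLOR_RGB2HSV)
    m3=(abs(W[...,0]-.56)<.05)&(abs(W[...,1]+.27)<.05)&(W[...,2]>.074)&(W[...,2]<.092)&(hsv[...,2]<60);k=W[m3]
    if len(k): print(n,'cap',len(k),((k.max(0)+k.min(0))/2).round(4),np.percentile(k[:,2],[50,90]).round(4))
a=load('side')['image'][90:290,180:440,::-1];b=load('scene')['image'][130:330,120:380,::-1]
cv2.imwrite('pics/placed.png',cv2.resize(np.hstack([a,b]),None,fx=1.5,fy=1.5))
E
```

```text
t 17.45 tcp [ 0.4841 -0.302   0.1173] j [-1.02 -0.08  2.19  0.92  1.06 -0.28] f [ 0.1 -0.   0.6] w 0.09500195644186915 0.0
[[0.664, 0.338, 0.667], [0.242, -0.941, 0.236], [0.708, 0.005, -0.706]]
offset total norm. [-0.016 -0.021  0.44 ]
side cap 87 [ 0.5618 -0.2704  0.0802] [0.0825 0.0843]
scene cap 248 [ 0.565  -0.2712  0.0802] [0.082 0.084]
wrist cap 1890 [ 0.5618 -0.2728  0.0795] [0.0832 0.084 ]
```

View pics/placed.png

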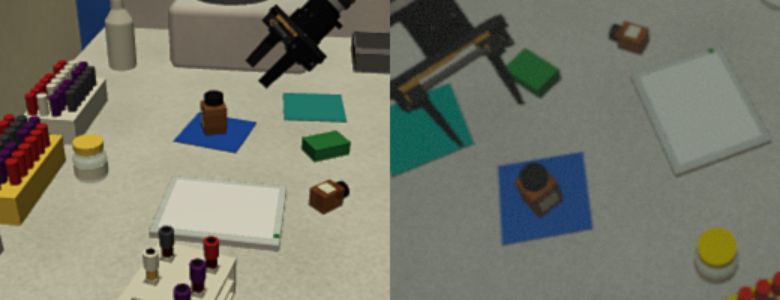

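Picture: the bottle stands on the blue pad, at (213,113) in the left half and (538,188) in the right half, clear of the gripper. Its cap top is at 0.083 and its centre at about (0.562,-0.271). Next is the red tube.

>>> {"api": "arm_command", "payload": {"offset": [[0.077,0,-0.077],[0.077,0,-0.077],[0.077,0,-0.077],[0.077,0,-0.077],[0,0,0],[0,0,0],[0,0,0],[0,0,0]], "dr": [[0,0,0],[0,0,0],[0,0,0],[0,0,0],[0,-0.25,0],[0,-0.25,0],[0,-0.25,0],[0,-0.25,0]], "claw": [1,1,1,1,1,1,1,1]}}

```text
clock: 18.6
tcp_pos: [0.4847, -0.2993, 0.2444]
tool_rot: [0.977, 0.172, 0.126, -0.023]
force: [0.2, -0.1, 0.0]
grip_width: 0.0952
grasp_force: 0.0
```

>>> {"api": "arm_command", "payload": {"offset": [[0,0,0],[0,0,0],[0,0,0],[0,0,0],[0,0,0],[0,0,0],[0,0,0]], "dr": [[0,-0.25,0],[0,-0.25,0],[0,0,-0.24],[0,0,-0.24],[0,0,-0.24],[0,0,-0.24],[0,0,0]], "claw": [0.05,0.05,0.05,0.05,0.05,0.05,0.05]}}

```text
clock: 19.48
tcp_pos: [0.4846, -0.2991, 0.2438]
tool_rot: [0.911, 0.412, -0.001, -0.001]
force: [-0.0, 0.3, 0.4]
grip_width: 0.0499
grasp_force: 0.0
```

>>> {"api": "arm_command", "payload": {"offset": [[0,0,0],[0,0,0],[0,0,0],[0,0,0],[0,0,0]], "dr": [[0,0,-0.24],[0,0,-0.24],[0,0,-0.24],[0,0,-0.24],[0,0,0]], "claw": [0.05,0.05,0.05,0.05,0.05]}}

```text
clock: 20.1
tcp_pos: [0.4845, -0.2995, 0.2446]
tool_rot: [0.781, 0.625, -0.0, -0.001]
force: [-0.9, -0.5, -0.9]
grip_width: 0.0498
grasp_force: 0.0
```

```bash
python3 - <<'E'
from h import *
togo([.4935,.2003,.22])
T=R.from_quat(robot.state()['tool_rot'])
t=np.radians(-12.2);D=R.from_matrix(np.column_stack([[-np.sin(t),np.cos(t),0],[np.cos(t),np.sin(t),0],[0,0,-1]]))
print('dr norm',(np.degrees((T.inv()*D).as_rotvec())/30).round(3))
E
```

```text
t 20.1 tcp [ 0.4845 -0.2995  0.2446] j [-0.65 -0.07  1.8   0.    1.42 -0.43] f [-0.9 -0.5 -0.9] w 0.049789109960865184 0.0
[[0.219, 0.976, -0.001], [0.976, -0.219, 0.001], [0.001, -0.001, -1.0]]
offset total norm. [ 1.632 -0.336  0.083]
dr norm [-0.002 -0.001 -0.015]
```

>>> {"api": "arm_command", "payload": {"offset": [[0.136,-0.028,0],[0.136,-0.028,0],[0.136,-0.028,0],[0.136,-0.028,0],[0.136,-0.028,0],[0.136,-0.028,0],[0.136,-0.028,0],[0.136,-0.028,0]], "dr": [[0,0,0],[0,0,0],[0,0,0],[0,0,0],[0,0,0],[0,0,0],[0,0,0],[0,0,-0.015]], "claw": [0.05,0.05,0.05,0.05,0.05,0.05,0.05,0.05]}}

```text
clock: 21.1
tcp_pos: [0.4893, 0.0348, 0.2451]
tool_rot: [0.779, 0.628, -0.0, -0.0]
force: [1.1, -0.2, 0.3]
grip_width: 0.0496
grasp_force: 0.0
```

>>> {"api": "arm_command", "payload": {"offset": [[0.136,-0.028,0],[0.136,-0.028,0],[0.136,-0.028,0],[0.136,-0.028,0],[0,0,0]], "dr": [[0,0,0],[0,0,0],[0,0,0],[0,0,0],[0,0,0]], "claw": [0.05,0.05,0.05,0.05,0.05]}}

```text
clock: 21.72
tcp_pos: [0.4903, 0.2021, 0.2449]
tool_rot: [0.777, 0.629, -0.0, -0.0]
force: [0.6, -0.5, -0.4]
grip_width: 0.0499
grasp_force: 0.0
```

```bash
python3 - <<'E'
from h import *
w=grab('wrist');measure(w,'w')
togo([.4935,.2003,.072])
cv2.imwrite('pics/wrist2.png',w['image'][...,::-1])
E
```

```text
w tube 419 [321.  94.] [0.5128 0.2895 0.1058] [121.  89.  63.] bbox mid [0.5128 0.2895 0.1049]
w tube 377 [321. 147.] [0.5032 0.2449 0.1056] [115.  84.  68.] bbox mid [0.5032 0.2445 0.1037]
w tube 393 [389. 147.] [0.5631 0.232  0.1056] [ 45.  26. 102.] bbox mid [0.5637 0.2316 0.1036]
w tube 350 [321. 196.] [0.4937 0.2003 0.1056] [ 22. 125.  96.] bbox mid [0.4938 0.1997 0.1037]
w tube 362 [386. 196.] [0.5538 0.1875 0.1054] [41. 23. 61.] bbox mid [0.5538 0.1867 0.1038]
w rack top 12981 ((533.4732666015625, 237.45492553710938), (150.02467346191406, 110.2070541381836), 77.9404525756836) 0.060657053383923736
w panel 2949 ((470.52020263671875, -43.58744430541992), (57.93568801879883, 134.989501953125), 78.35549926757812) 0.015009701594936668
t 21.775 tcp [0.4904 0.2008 0.2449] j [ 0.29 -0.16  1.88 -0.    1.42  0.5 ] f [-0.3  0.3 -0.3] w 0.04976528648245469 0.0
[[0.209, 0.978, -0.001], [0.978, -0.209, -0.001], [-0.001, -0.001, -1.0]]
offset total norm. [0.001 0.011 0.576]
```

View pics/wrist2.png

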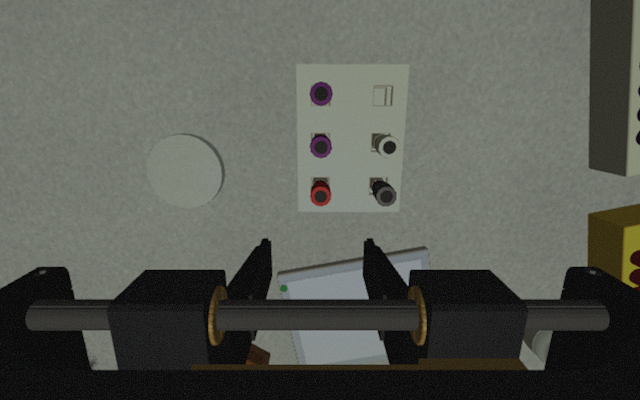

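Wrist view: the red tube is at (320,193), alone below the purple one at (320,147) with grey at (385,193), and the fingers line up with its row. Descending.

>>> {"api": "arm_command", "payload": {"offset": [[0,0.011,0.076],[0,0,0.09],[0,0,0.09],[0,0,0.09],[0,0,0.09],[0,0,0.07],[0,0,0.07],[0,0,0]], "dr": [[0,0,0],[0,0,0],[0,0,0],[0,0,0],[0,0,0],[0,0,0],[0,0,0],[0,0,0]], "claw": [0.05,0.05,0.05,0.05,0.05,0.05,0.05,0.05]}}

```text
clock: 22.78
tcp_pos: [0.4925, 0.1976, 0.0706]
tool_rot: [0.778, 0.628, -0.002, -0.001]
force: [-1.1, -0.3, 0.6]
grip_width: 0.0496
grasp_force: 0.0
```

>>> {"api": "arm_command", "payload": {"offset": [[0,0,0],[0,0,0],[0,0,0],[0,0,0],[0,0,0],[0,0,0]], "dr": [[0,0,0],[0,0,0],[0,0,0],[0,0,0],[0,0,0],[0,0,0]], "claw": [-1,-1,-1,-1,-1,-1]}}

```text
clock: 23.52
tcp_pos: [0.4943, 0.1994, 0.0733]
tool_rot: [0.778, 0.629, 0.0, 0.0]
force: [-1.7, 0.6, 5.6]
grip_width: 0.019
grasp_force: 30.0
```

>>> {"api": "arm_command", "payload": {"offset": [[0,0,-0.04],[0,0,-0.07],[0,0,-0.09],[0,0,-0.09],[0,0,-0.09],[0,0,-0.09],[0,0,-0.09],[0,0,0]], "dr": [[0,0,0],[0,0,0],[0,0,0],[0,0,0],[0,0,0],[0,0,0],[0,0,0],[0,0,0]], "claw": [-1,-1,-1,-1,-1,-1,-1,-1]}}

```text
clock: 24.52
tcp_pos: [0.4954, 0.1995, 0.2436]
tool_rot: [0.777, 0.629, 0.003, 0.001]
force: [-0.1, -0.1, -0.9]
grip_width: 0.0198
grasp_force: 30.0
```

>>> {"api": "arm_command", "payload": {"offset": [[-0.08,0.028,0],[-0.106,0.037,0],[-0.106,0.037,0],[-0.106,0.037,0],[-0.106,0.037,0],[-0.08,0.028,0],[-0.05,0.018,0],[0,0,0]], "dr": [[0,0,0],[0,0,0],[0,0,0],[0,0,0],[0,0,0],[0,0,0],[0,0,0],[0,0,0]], "claw": [-1,-1,-1,-1,-1,-1,-1,-1]}}

```text
clock: 25.52
tcp_pos: [0.5191, -0.0013, 0.2396]
tool_rot: [0.778, 0.628, -0.0, -0.001]
force: [-0.1, 0.1, 0.1]
grip_width: 0.0196
grasp_force: 30.0
```

>>> {"api": "arm_command", "payload": {"offset": [[0,0,0],[0,0,0],[0,0,0],[0,0,0],[0,0,0],[0,0,0],[0,0,0],[0,0,0]], "dr": [[0.2,0,0],[0.2,0,0],[0.22,0,0],[0.22,0,0],[0.22,0,0],[0.22,0,0],[0.22,0,0],[0,0,0]], "claw": [-1,-1,-1,-1,-1,-1,-1,-1]}}

```text
clock: 26.52
tcp_pos: [0.5194, 0.0, 0.238]
tool_rot: [0.718, 0.581, -0.242, -0.299]
force: [-0.1, -0.7, -0.0]
grip_width: 0.0192
grasp_force: 30.0
```

```bash
python3 -c "
from h import *
togo([.520,.0,.168])"
```

```text
t 26.525 tcp [0.5194 0.     0.238 ] j [-0.13  0.32  1.53  0.06  2.08  0.08] f [-0.1 -0.7 -0. ] w 0.019228706381800586 29.999897181987762
[[0.208, 0.689, -0.694], [0.978, -0.147, 0.147], [-0.0, -0.709, -0.705]]
offset total norm. [0.    0.167 0.163]
```

>>> {"api": "arm_command", "payload": {"offset": [[0,0.04,0.04],[0,0.05,0.05],[0,0.05,0.05],[0,0.025,0.025],[0,0,0],[0,0,0],[0,0,0],[0,0,0]], "dr": [[0,0,0],[0,0,0],[0,0,0],[0,0,0],[0,0,0],[0,0,0],[0,0,0],[0,0,0]], "claw": [-1,-1,-1,-1,-1,-1,-1,-1]}}

```text
clock: 27.52
tcp_pos: [0.5197, -0.0008, 0.1711]
tool_rot: [0.719, 0.581, -0.24, -0.297]
force: [-0.1, -0.8, 0.0]
grip_width: 0.0194
grasp_force: 30.0
```

```bash
python3 - <<'E'
from h import *
togo([.520,.0,.168])
for n in('side','scene'): 
    c=grab(n);measure(c,n)
a=load('side')['image'][120:340,200:460,::-1];b=load('scene')['image'][80:300,160:420,::-1]
cv2.imwrite('pics/final.png',cv2.resize(np.hstack([a,b]),None,fx=1.5,fy=1.5))
E
```

```text
t 27.525 tcp [ 0.5197 -0.0008  0.1711] j [-0.14  0.38  1.57  0.06  1.97  0.08] f [-0.1 -0.8  0. ] w 0.019386752075908818 29.999887347221375
[[0.209, 0.692, -0.691], [0.978, -0.148, 0.148], [0.0, -0.706, -0.708]]
offset total norm. [0.003 0.008 0.007]
side tube 74 [290. 244.] [0.553  0.1901 0.1044] [26. 17. 37.] bbox mid [0.5533 0.187  0.1033]
side tube 87 [280. 259.] [0.5625 0.2355 0.1043] [ 25.  49. 115.] bbox mid [0.5627 0.2333 0.1036]
side tube 91 [311. 267.] [0.5024 0.2483 0.1045] [134. 156.  44.] bbox mid [0.5028 0.246  0.1032]
side tube 105 [301. 284.] [0.5122 0.2928 0.1044] [135. 150.  46.] bbox mid [0.5128 0.291  0.1031]
side rack top 2730 ((533.3150024414062, 238.5650634765625), (153.24459838867188, 111.56392669677734), 78.05857849121094) 0.06038349548659544
side panel 3278 ((508.42327880859375, 3.1036300659179688), (164.25831604003906, 199.96063232421875), 88.67556762695312) 0.014687490215537446
scene tube 55 [440. 139.] [0.5146 0.2895 0.1035] [131.  59.  62.] bbox mid [0.5139 0.29   0.1034]
scene tube 56 [421. 142.] [0.505  0.2452 0.1037] [125.  57.  63.] bbox mid [0.5047 0.2459 0.1032]
scene tube 57 [430. 163.] [0.5651 0.232  0.1037] [ 31.  44. 104.] bbox mid [0.5641 0.2322 0.1044]
scene tube 57 [410. 166.] [0.5556 0.1867 0.1036] [45. 30. 59.] bbox mid [0.5547 0.1876 0.104 ]
scene rack top 1591 ((535.1453857421875, 247.11399841308594), (135.48985290527344, 114.3721694946289), 77.27564239501953) 0.05885426684007965
scene panel 2691 ((509.74407958984375, 3.3805999755859375), (160.41458129882812, 202.69432067871094), 88.77172088623047) 0.013204603058184576
```

View pics/final.png

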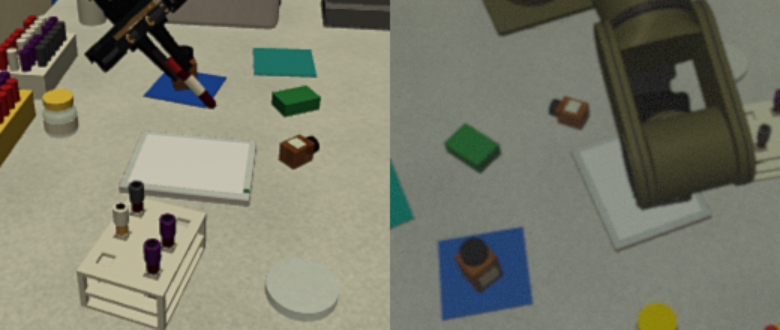

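Picture: the red tube is held at about 45° with its cap at the gripper, cap at (172,68) and lower end at (213,104) in the left half. The bottle stands on the blue pad at (475,262) in the right half. The other tubes have not moved, so I'm handing in.

```bash
python3 -c "
from workcell import robot
print(robot.close_job())"
```

```text
the job is handed in; nothing more can be done
None
```

I handed the job in at about 27.5 s of the 58 s allowed, but the hand-in reported no verdict. The bottle was standing free on the blue pad, about 5 mm from its centre. The red tube was held still at about 45°, cap up, with its middle over the panel's centre and about 16 cm above the bench. The four other tubes had not moved when re-measured, and I did not re-measure the cup, dish and green box.

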